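# Index the chaser's turntable to the next petal

## Robot

A 6-joint arm with a two-finger parallel gripper is mounted at the origin on the work surface. World frame = base frame: x ahead of the robot, y to its left, z up, the work surface at z = 0. Lengths are in m, angles in rad, forces in N, time in s.
With the tool pointing down it reaches from about 0.3 to 0.875 m from the base axis. Payload 6.4 kg.
Tool frame: the origin (TCP) lies on the front face of the gripper's body, between the roots of the fingers; the fingertips stand 73 mm ahead of it and the grasp point (between the pads) lies ctrl.pinch_z ahead of it (ctrl.pinch_z is the distance from the TCP to the grasp point, in m); z points along the fingers, x is the direction in which the jaws open and shut, and the axes are right-handed (so a half turn about z gives the same grasp; the last joint's range is limited). The gripper opens to 85 mm and grips with 20 to 120 N. Pads are 22 mm wide; open, the fingers measure 114 mm over their backs; the gripper's body (76 mm by 85 mm) begins 54 mm behind the grasp point. The pads swing forward as they close: fully open they stand 13 mm farther back than shut.
Start: joints at [-1.526, 0.181, 1.607, -0, 1.354, -0.206], TCP at [0.143, -0.557, 0.304] pointing down, gripper open.
Joint ranges: [-2.99, 2.99], [-0.89, 2.07], [0.3, 2.58], [-1.14, 4.28], [0, 2.63], [-3.12, 3.12]. Speed limits (rad/s): [2.57, 2.57, 3.01, 3.14, 3.14, 3.14].

## Interface

Orientations are given as a unit quaternion [w, x, y, z].
In Python, from bench import ctrl gives the robot as it stands.
- The arm moves only by the tool move_arm, never from a script. Its argument "rows" is text: rows parted by semicolons, each of 7 numbers parted by spaces: the shift along the tool's x, y, z in cm, then the turn, a rotation vector about the tool's x, y, z in degrees, then the opening, from 0 (shut) to 1 (fully open). In form: x y z rx ry rz grip; .... A call has 1 to 20 rows; each row shifts and turns the commanded pose from where the row before left it, along the tool's axes as they then stand; what a row does not reach is not made up. A row lasts 1/10 s, in which the tool goes at most 50 mm and 8.59 degrees, less where a joint would pass 70% of its speed; a pose out of reach is approached as far as the arm can. A call with a gripper value outside its range is refused whole. The fingers move at their own pace and stop on an object; the grip force is fixed at half the most. Time passes only in rows, so rows that do not move let the fingers close. It gives the time, the measured TCP pose, the force and the opening at its end, in the units of the state.
- ctrl.get_obs(): the state, without advancing time (a new reading comes with each control period).
- ctrl.camera(name): name is "scene" or "top" or "wrist"; returns a dict with "color" (384x512x3 uint8, blue, green, red), "fx", "fy", "cx", "cy" (pixels), "k1" (the pictures are not rectified: a ray, as slopes to the right and down, at radius r is drawn at 1 + k1 r^2 times it, then the intrinsics apply), "rvec" (rotation vector, rad) and "tvec" (3), from world to camera coordinates, as OpenCV has them. Camera axes: x right, y down, z forward; pixel columns grow to the right and rows downward; lengths in m; the calibration is good to about 2 mm. A picture is of the moment at which its call begins. There is no depth.
- ctrl.hand_in(): hands the job in, once; it reports no verdict.
Trained networks look in the newest picture that a camera, given by its name, has taken for a name from the list of things; names that differ only in an ending like _2 or _b are one class to them, and where a whole thing is asked for, a point or a joint stands for the part that bears it (a point fixed in the world has none). Each returns a list of dicts, best first, with "confidence" (0 to 1); they miss things now and then, are a little off and sometimes report something else, mostly with a low value. They report only what shows in the picture. A call takes as long as a camera call. They do not tell look-alikes from the thing itself.
- ctrl.look_for(camera, query): "bbox" ([left, top, right, bottom] in pixels, round what is visible of it).
- ctrl.trace(camera, query): "region" (384x512 bool, what is visible of it) and "bbox" ([left, top, right, bottom] in pixels, round what is visible of it).
The state is a dict: "time_s": time; "q": joint angles; "dq": joint speeds; "joint_efforts": joint torques, N m; "eef_pos": TCP position; "eef_rot": TCP orientation; "wrist_force": force on the tool from outside, world axes, zero at the start; "torque": the same for the moment, N m; "opening": opening from 0.0 (shut) to 1.0 (fully open).
Only numpy, scipy, OpenCV 4.12 (cv2) and the standard library are available. Lean on these libraries where they do the work, as an engineer would, in place of code of your own. Each camera call takes 0.05 s, during which the arm holds its last target.

## Task

Bring the next petal of the copper rosette round to the chaser: with the fingertips, press in the indexing plunger (the round cap in the collar on the turntable's arm) and, keeping it pressed, push the table anticlockwise, seen from above, to the very next hole and not past it. Let the plunger come fully out so that the pin locks in that hole, and take the hand away. Do not lift the rosette or shift it on the table, and leave everything else on the bench where it is.

Things in the scene. Friction and masses are not known exactly. Their poses are not given: they have to be found in the camera images.
- indexer: Fixed steel base of an indexing turntable; origin on the turning axis at bench level, z up. Its index plate, 196 mm across, top 30 mm above the bench, has 8 locking holes (13 mm dark spots) every 45 degrees on a circle of 79 mm radius. Its own x axis points to the hole in which the turntable starts.
- turntable (a joint): Angle of turntable and arm, rad: 0 at the start hole, growing anticlockwise seen from above; next hole at 0.785. Turns freely all round when unlocked, friction about 0.1 N m, stays where left.
- plunger (a joint): Plunger travel, m: 0 out (pin in a hole), 0.013 pressed to its stop. Spring: 3 N at the start, 9 N at the stop. Pressing it lifts the pin; beyond 0.008 the pin is clear of the plate and the table turns. Let go between holes, the pin rides on the plate, the plunger stays about 0.007 in and springs out when the pin meets a hole (play about 1 degree).
- plunger_top (a point): Centre of the plunger's flat top: a steel cap 56 mm across, 125 mm from the turning axis, in an aluminium collar 62 mm inside, 72 mm outside. Out, the cap is level with the collar's rim, 70 mm above the bench; pressed, it sinks below the rim, so fingers on it are inside the collar and push collar, arm and table round. Moves with table and plunger.
- table_axis (a point): Point on the turning axis at the top face (44 mm above the bench) of the turntable, a dark steel disc 132 mm across. A 26 mm wide arm of it reaches outward over the index plate; through it, 79 mm from the axis, stands the 10 mm locking pin, and the collar with the plunger is at its end.
- next_hole (a point): Centre of the mouth of the next hole anticlockwise from the one the pin starts in, on the index plate, 79 mm from the axis.
- rosette: The work: a loose embossed copper rosette, 112 mm across, 12 mm high, lying in the middle of the turntable between four small steel stops; origin at the centre of its underside, 44 mm above the bench.
- pitch_bowl: round dark iron bowl filled with set pitch, 120 mm across, 50 mm high; a bystander, origin at its underside
- polish_tin: round aluminium tin, 62 mm across, 36 mm high; a bystander, origin at its underside
- stray_punch: square steel chasing punch lying flat, about 118 mm long, 12 mm thick; a bystander, origin at its underside
- copper_blank: plain flat copper disc, 72 mm across, 5 mm thick, lying on the bench; a bystander, origin at its underside
- hammer: hammer lying on the bench; a bystander, origin at its underside
- punch_block: wooden block 75 x 150 x 45 mm with ten steel punches standing in it, up to 110 mm high in all; a bystander, origin at its underside
Things that resemble listed ones, but are neither listed nor needed, are in the scene too. Leave any black look-alike of the rosette alone.

How it is judged:
On the way, in this order (a step that is already met when the one before it is completed fails the run):
1. the plunger is pressed in past the release point while the arm is still at its starting hole (value of joint plunger above 0.0075 m and value of joint turntable between -0.15 and 0.3 rad), for 0.1 s.
2. the table has been turned to the next hole anticlockwise and the plunger has come out there (value of joint turntable between 0.735 and 0.835 rad and value of joint plunger below 0.002 m), for 0.2 s.
At the end, for the whole second after the job is handed in: The turntable stands at the next hole anticlockwise (45 degrees from the start, within 2.8 degrees), at rest, with the plunger out to within 2 mm so that the pin is locked in the hole; the rosette lies flat on the table within 12 mm of its middle (all of step 2 and velocity of joint turntable between -0.05 and 0.05 rad/s and horizontal distance between rosette and table_axis below 0.012 m and z of rosette in the frame of indexer below 0.05 m and angle between rosette's own z axis and vertical below 0.1 rad); the robot touches nothing.
It fails at once if the table was turned clockwise (more than 14 degrees) (value of joint turntable below -0.25 rad).
It fails at once if the table was turned well past the next hole (more than 17 degrees beyond it) (value of joint turntable above 1.085 rad).
It fails at once if the rosette was lifted or shifted (10 mm up or 15 mm off the middle of the table) (z of rosette in the frame of indexer above 0.054 m or horizontal distance between rosette and table_axis above 0.015 m).
It fails at once if a bystander was moved by more than 25 mm (distance of any of pitch_bowl, polish_tin, stray_punch, copper_blank, hammer, punch_block from where it was at the start of the episode above 0.025 m).
It also fails if it takes over 35 s, if anything falls off the work surface, if the arm or the gripper's body presses on something with over 40 N, if the wrist force passes 120 N, or if a joint passes its speed limit or range.

## Working session

There is one attempt and no reset: what is moved stays moved. The work goes in short steps, Python scripts to look and compute and a tool call to move; the robot and the scene stay as the last step left them, time stands still between calls to the robot, and variables do not carry over. Pictures are saved under pics/ and viewed, and the job is handed in when it is done.

Besides the shell and the picture viewer there is one more tool, called after "Emit:" by a JSON object that holds its "method" and its "body". move_arm: Moves the arm, as the interface text tells. Its arguments: {"type":"object","properties":{"rows":{"type":"string"}},"required":["rows"]}

```bash
ls; mkdir -p pics
cat > h.py <<'E'
import numpy as np, cv2
from bench import ctrl
def K(c): return np.array([[c['fx'],0,c['cx']],[0,c['fy'],c['cy']],[0,0,1.]])
def D(c): return np.array([c['k1'],0,0,0,0.])
def proj(c,P): return cv2.projectPoints(np.array(P,float).reshape(-1,3),np.array(c['rvec'],float),np.array(c['tvec'],float),K(c),D(c))[0].reshape(-1,2)
def ray(c,uv):
    n=cv2.undistortPoints(np.array(uv,float).reshape(-1,1,2),K(c),D(c)).reshape(-1,2)
    R=cv2.Rodrigues(np.array(c['rvec'],float))[0]; o=-R.T@np.array(c['tvec'],float).ravel()
    return o,np.c_[n,np.ones(len(n))]@R
def atz(c,uv,z):
    o,d=ray(c,uv); return o+d*((z-o[2])/d[:,2])[:,None]
E
python3 - <<'E'
from h import *
for n in ['scene','top','wrist']:
    c=ctrl.camera(n); cv2.imwrite(f'pics/{n}0.png',cv2.resize(c['color'],None,fx=1.5,fy=1.5))
    print(n,c['fx'],c['k1'],ray(c,[[256,192]]))
    for q in ['plunger_top','table_axis','next_hole','rosette','indexer']:
        print(q,[(np.round(r['bbox']),round(r['confidence'],2)) for r in ctrl.look_for(n,q)][:4])
o=ctrl.get_obs();print(o['time_s'],o['eef_pos'],o['eef_rot'],ctrl.pinch_z)
E
```

```text
pics
scene 377.9359830102146 -0.01596817117268991 (array([ 1.2767728 , -0.21561036,  0.92536458]), array([[-0.65118455,  0.21247896, -0.72859027]]))
plunger_top [(array([254., 229., 274., 253.]), 0.77), (array([296., 172., 333., 203.]), 0.57)]
table_axis [(array([219., 194., 280., 260.]), 0.82)]
next_hole [(array([225., 196., 274., 258.]), 0.63), (array([215., 191., 274., 261.]), 0.62)]
rosette [(array([164., 266., 202., 295.]), 0.89), (array([229., 200., 266., 231.]), 0.86), (array([332., 157., 365., 178.]), 0.61), (array([135., 166., 165., 191.]), 0.58)]
indexer [(array([215., 197., 280., 261.]), 0.63)]
top 352.79994923978757 0.003503405755266918 (array([0.41103459, 0.00926881, 1.22568641]), array([[ 0.09134737,  0.00869247, -0.9959113 ]]))
plunger_top [(array([254., 130., 276., 148.]), 0.8)]
table_axis [(array([237., 135., 297., 207.]), 0.61)]
next_hole [(array([238., 129., 299., 204.]), 0.59)]
rosette [(array([327., 251., 359., 286.]), 0.66), (array([130., 202., 163., 232.]), 0.63), (array([250., 163., 286., 195.]), 0.61), (array([256., 133., 272., 148.]), 0.56)]
indexer [(array([241., 129., 294., 210.]), 0.96)]
wrist 300.0684663245447 0.009564001104881007 (array([ 0.22292388, -0.5360947 ,  0.37374242]), array([[-0.31427454, -0.09602229, -0.94460164]]))
plunger_top []
table_axis []
next_hole []
rosette [(array([ 3.,  1., 78., 42.]), 0.7)]
indexer []
0.9 [ 0.1427092  -0.55701809  0.30391544] [ 1.76596730e-05  7.89999511e-01 -6.13107471e-01  8.51307993e-06] 0.0539
```

View pics/top0.png

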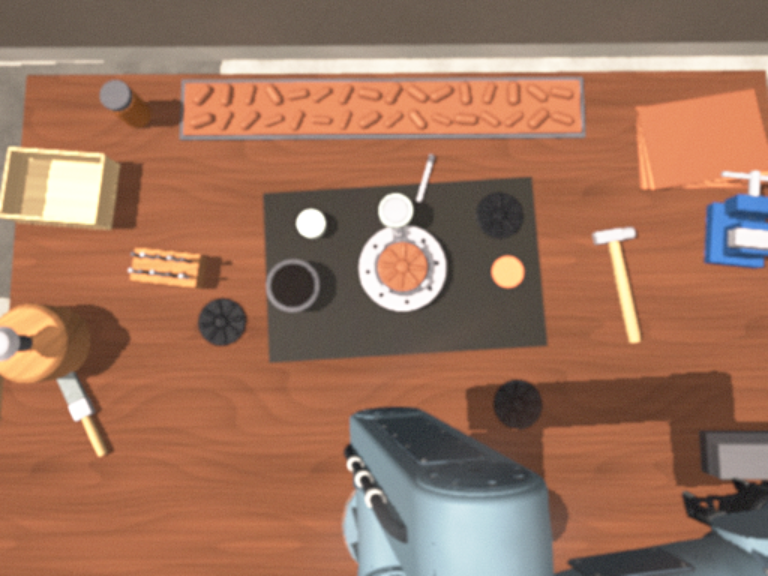

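View pics/scene0.png

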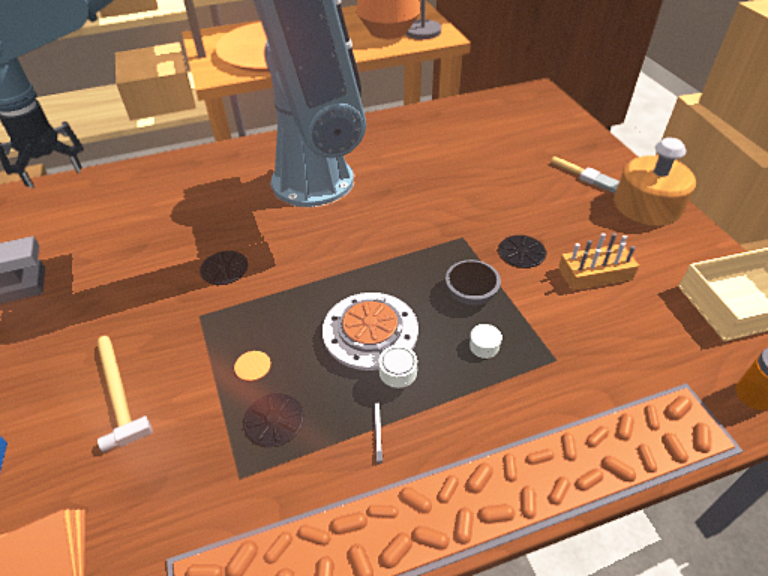

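Run:
```python
from h import *
t=ctrl.camera('top'); s=ctrl.camera('scene')
def crop(c,x0,y0,w,h,f,n): cv2.imwrite(n,cv2.resize(c['color'][y0:y0+h,x0:x0+w],None,fx=f,fy=f,interpolation=cv2.INTER_CUBIC))
crop(t,220,110,100,110,5,'pics/tc.png'); crop(s,200,180,100,100,6,'pics/sc.png')
for q,z in [('plunger_top',.07),('rosette',.05),('indexer',.03)]:
  for c,n in((t,'top'),(s,'scene')):
    for r in ctrl.trace(n,q)[:4]:
      v,u=np.nonzero(r['region']); P=atz(c,np.c_[u,v],z); print(q,n,round(r['confidence'],2),u.mean().round(1),v.mean().round(1),P.mean(0).round(4),len(u))
```

```text
plunger_top top 0.75 263.3 140.0 [ 0.6914 -0.0052  0.07  ] 176
plunger_top top 0.34 111.0 178.6 [0.5628 0.4998 0.07  ] 1118
plunger_top scene 0.52 264.5 240.8 [ 0.6957 -0.0043  0.07  ] 238
rosette top 0.75 194.1 190.1 [0.5259 0.2272 0.05  ] 943
rosette top 0.72 147.1 214.2 [0.4455 0.3824 0.05  ] 822
rosette top 0.68 267.5 177.4 [ 0.5683 -0.019   0.05  ] 835
rosette top 0.66 344.4 269.5 [ 0.2645 -0.2683  0.05  ] 840
rosette scene 0.93 245.9 214.5 [ 0.5717 -0.0192  0.05  ] 821
rosette scene 0.93 347.8 166.9 [0.489 0.369 0.05 ] 524
rosette scene 0.89 149.0 178.0 [ 0.3133 -0.2739  0.05  ] 545
rosette scene 0.87 182.1 279.6 [ 0.7268 -0.2456  0.05  ] 1146
indexer top 0.78 266.7 172.0 [ 0.5899 -0.0169  0.03  ] 2040
indexer top 0.39 267.6 177.5 [ 0.5705 -0.0201  0.03  ] 843
indexer scene 0.87 250.2 227.6 [ 0.6063 -0.0181  0.03  ] 2192
```

View crops.

The top view puts the white collar with the plunger at about (396,210) and the rosette at (402,266) in the 1.5x picture. The scene view shows the collar at (398,365). Both cameras give an axis near (0.570,-0.019) and a plunger near (0.694,-0.005), 125 mm apart as stated.

View pics/tc.png

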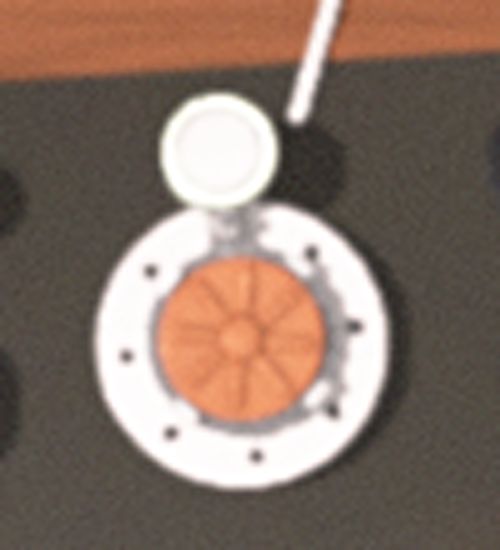

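View pics/sc.png

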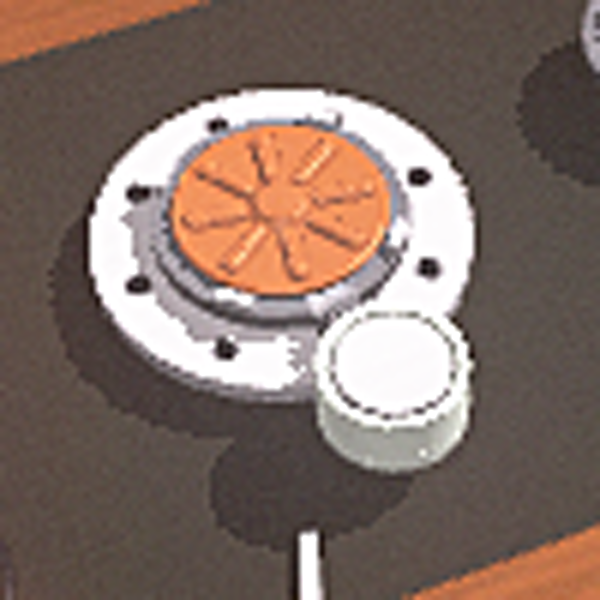

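Run:
```python
from h import *
t=ctrl.camera('top'); s=ctrl.camera('scene')
# triangulate
def tri(a,b):
    o1,d1=ray(t,[a]);o2,d2=ray(s,[b]);d1=d1[0];d2=d2[0]
    k=np.linalg.lstsq(np.c_[d1,-d2],o2-o1,rcond=None)[0]
    return (o1+k[0]*d1).round(4),(o2+k[1]*d2).round(4)
print(tri([263.3,140],[264.5,240.8]),tri([267.5,177.4],[245.9,214.5]))
for q,z in [('polish_tin',.036),('pitch_bowl',.05),('stray_punch',.01),('copper_blank',.005)]:
  for n,c in(('top',t),('scene',s)):
    for r in ctrl.trace(n,q)[:2]:
      v,u=np.nonzero(r['region']); P=atz(c,np.c_[u,v],z); print(q,n,round(r['confidence'],2),P.mean(0).round(3),P.min(0).round(3),P.max(0).round(3))
```

```text
(array([ 0.6924, -0.0054,  0.0659]), array([ 0.693 , -0.0034,  0.066 ])) (array([ 0.5686, -0.0193,  0.046 ]), array([ 0.5688, -0.0183,  0.046 ]))
polish_tin top 0.6 [0.668 0.188 0.036] [0.637 0.157 0.036] [0.7   0.219 0.036]
polish_tin scene 0.76 [0.683 0.185 0.036] [0.642 0.148 0.036] [0.724 0.223 0.036]
polish_tin scene 0.55 [ 0.61  -0.02   0.036] [ 0.477 -0.117  0.036] [0.729 0.077 0.036]
pitch_bowl top 0.77 [0.526 0.227 0.05 ] [0.469 0.17  0.05 ] [0.584 0.285 0.05 ]
pitch_bowl top 0.52 [ 0.585 -0.018  0.05 ] [ 0.469 -0.118  0.05 ] [0.731 0.077 0.05 ]
pitch_bowl scene 0.72 [0.539 0.222 0.05 ] [0.472 0.162 0.05 ] [0.602 0.285 0.05 ]
pitch_bowl scene 0.18 [0.585 0.5   0.05 ] [0.508 0.407 0.05 ] [0.646 0.599 0.05 ]
stray_punch top 0.63 [ 0.79  -0.077  0.01 ] [ 0.731 -0.094  0.01 ] [ 0.84  -0.058  0.01 ]
stray_punch scene 0.63 [ 0.791 -0.075  0.01 ] [ 0.736 -0.092  0.01 ] [ 0.843 -0.057  0.01 ]
copper_blank top 0.61 [ 0.561 -0.265  0.005] [ 0.526 -0.3    0.005] [ 0.596 -0.231  0.005]
copper_blank scene 0.72 [ 0.566 -0.265  0.005] [ 0.529 -0.299  0.005] [ 0.601 -0.229  0.005]
copper_blank scene 0.52 [ 0.585 -0.012  0.005] [ 0.45  -0.116  0.005] [0.709 0.089 0.005]
```

Run:
```python
from h import *
from scipy.optimize import least_squares
t=ctrl.camera('top'); s=ctrl.camera('scene')
A=np.array([(312,253),(354,326),(334,411),(256,457),(171,433),(126,356),(150,271)])/5+[220,110]-.4
B=np.array([(218,125),(137,193),(139,285),(225,350),(429,267),(419,176)])/6+[200,180]-.42
P=atz(t,A,.03)[:,:2];Q=atz(s,B,.03)[:,:2]
for X in (P,Q):
    def f(p):
        d=X-p[:2]; a=np.arctan2(d[:,1],d[:,0])-p[2]; k=np.round(a/(np.pi/4))*np.pi/4+p[2]
        return (d-.079*np.c_[np.cos(k),np.sin(k)]).ravel()
    r=least_squares(f,[.57,-.019,.11]); print(r.x.round(4),np.degrees(r.x[2]),np.abs(r.fun).max())
    x=r.x; print('plunger',x[:2]+.125*np.r_[np.cos(x[2]),np.sin(x[2])])
```

```text
[ 0.5689 -0.0208  0.1252] 7.171206023420559 0.0012058813959774511
plunger [ 0.6929665  -0.00515983]
[ 0.569  -0.0173  0.1258] 7.208064160127887 0.0009710564193098348
plunger [ 0.69301202 -0.00162896]
```

Emit:
{"method": "move_arm", "body": {"rows": "-2.04 -3.36 0.2 0 0 0 0; -2.04 -3.36 0.2 0 0 0 0; -2.04 -3.36 0.2 0 0 0 0; -2.04 -3.36 0.2 0 0 0 0; -2.04 -3.36 0.2 0 0 0 0; -2.04 -3.36 0.2 0 0 0 0; -2.04 -3.36 0.2 0 0 0 0; -2.04 -3.36 0.2 0 0 0 0; -2.04 -3.36 0.2 0 0 0 0; -2.04 -3.36 0.2 0 0 0 0; -2.04 -3.36 0.2 0 0 0 0; -2.04 -3.36 0.2 0 0 0 0; -2.04 -3.36 0.2 0 0 0 0; -2.04 -3.36 0.2 0 0 0 0; -2.04 -3.36 0.2 0 0 0 0; -2.04 -3.36 0.2 0 0 0 0; -2.04 -3.36 0.2 0 0 0 0; -2.04 -3.36 0.2 0 0 0 0; -2.04 -3.36 0.2 0 0 0 0; -2.04 -3.36 0.2 0 0 0 0"}}

```text
time_s: 3.9
eef_pos: [0.6934, 0.0063, 0.2637]
eef_rot: [0.0, 0.79, -0.613, 0.0]
wrist_force: [0.2, -0.9, -0.0]
opening: 0.001
```

Run:
```python
from h import *
o=ctrl.get_obs();print(o)
for n in ['scene','wrist']:
    c=ctrl.camera(n); im=c['color'].copy()
    if n=='wrist':
        th=np.linspace(0,2*np.pi,60)
        for r,ce,z in[(.036,(.693,-.0034),.07),(.098,(.569,-.019),.03)]:
            for p in proj(c,np.c_[ce[0]+r*np.cos(th),ce[1]+r*np.sin(th),0*th+z]): cv2.circle(im,tuple(int(v) for v in p.round()),1,(0,255,0),-1)
        e=np.array(o['eef_pos'])
        print(proj(c,[e-[0,0,.073],[.693,-.0034,.07]]))
    cv2.imwrite(f'pics/{n}1.png',cv2.resize(im,None,fx=1.5,fy=1.5))
```

```text
{'time_s': 3.9, 'q': array([-1.61549084e-01,  4.71776806e-01,  1.31490272e+00, -8.06778728e-05,
        1.35488010e+00,  1.15838814e+00]), 'dq': array([ 0.48282102,  0.60112057, -0.80040297, -0.00250973,  0.1929716 ,
        0.48207286]), 'joint_efforts': array([ -0.53002898, -61.49567127, -31.4775753 ,   0.14554108,
        -0.13488226,  -0.61400218]), 'eef_pos': array([0.69344536, 0.00632411, 0.2637055 ]), 'eef_rot': array([ 2.67157777e-05,  7.90016772e-01, -6.13085230e-01,  3.33381800e-05]), 'wrist_force': array([ 0.24751192, -0.88001324, -0.0227701 ]), 'torque': array([-0.02570245,  0.02399608,  0.04701487]), 'opening': 0.0008394654144618024}
[[259.45363409 257.06910996]
 [266.47075049 190.46847754]]
```

View pics/wrist1.png

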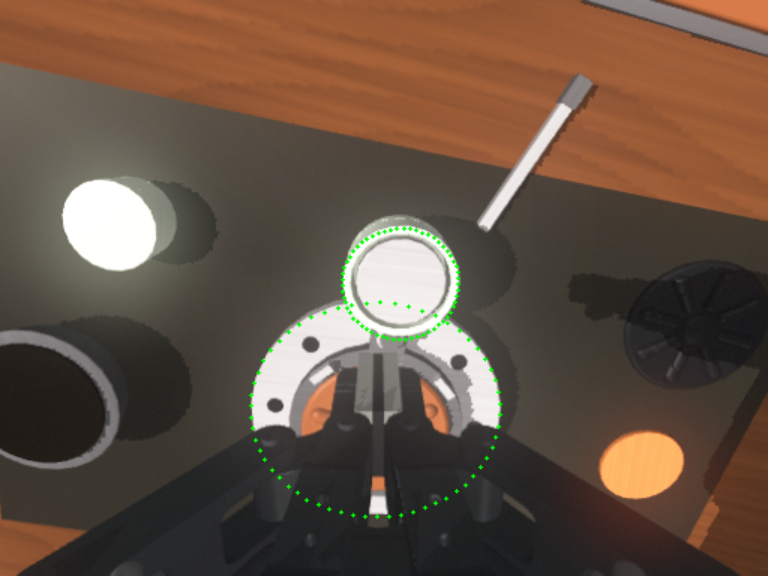

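View pics/scene1.png

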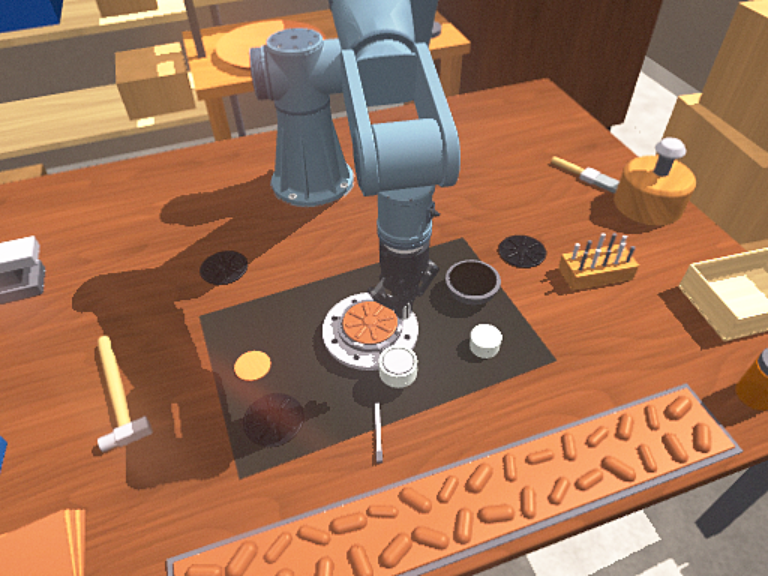

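The wrist picture shows the collar at (401,283). My predicted collar and plate circles (green) lie on their edges, so the position is confirmed. Descending now.

Emit:
{"method": "move_arm", "body": {"rows": "0.2 0.05 2.2 0 0 0 0; 0.2 0.05 2.2 0 0 0 0; 0 0 2.2 0 0 0 0; 0 0 2.2 0 0 0 0; 0 0 1.7 0 0 0 0; 0 0 1.0 0 0 0 0; 0 0 0 0 0 0 0; 0 0 0 0 0 0 0"}}

```text
time_s: 4.8
eef_pos: [0.6929, 0.0007, 0.1496]
eef_rot: [-0.0, 0.79, -0.613, 0.0]
wrist_force: [1.2, 0.3, 0.2]
opening: 0.001
```

Run:
```python
from h import *
o=ctrl.get_obs();print(o['eef_pos'],o['wrist_force'])
c=ctrl.camera('wrist'); cv2.imwrite('pics/w2.png',cv2.resize(c['color'],None,fx=1.5,fy=1.5))
c=ctrl.camera('scene'); cv2.imwrite('pics/s2.png',cv2.resize(c['color'][150:280,180:320],None,fx=5,fy=4.5))
```

```text
[6.92882605e-01 6.92550386e-04 1.49623163e-01] [1.17713491 0.27387126 0.17368941]
```

View pics/w2.png

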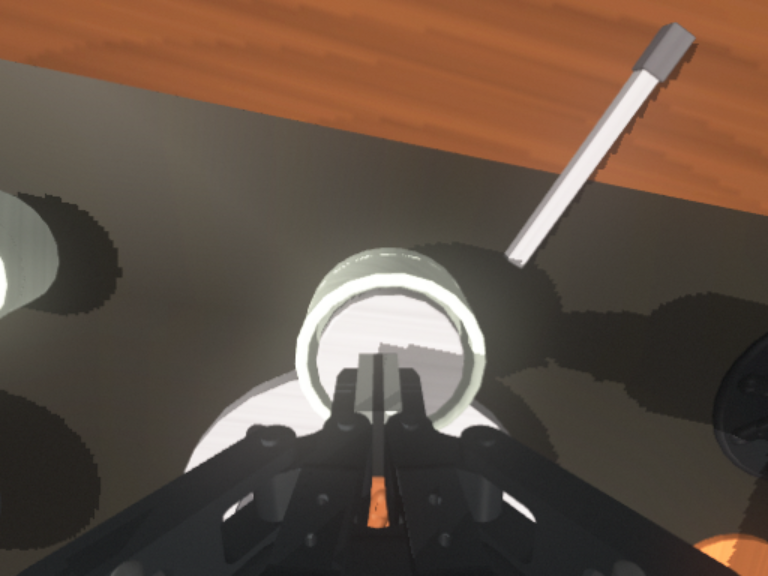

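View pics/s2.png

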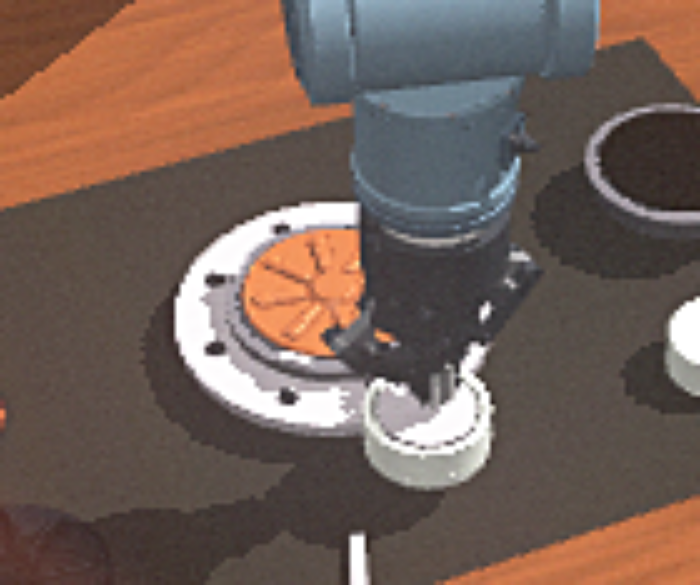

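The tips stand over the cap, just left of the collar's centre (about 378,365), which is the anticlockwise side. Everything fits inside the collar, so I press.

Emit:
{"method": "move_arm", "body": {"rows": "0 0 0.5 0 0 0 0; 0 0 0.5 0 0 0 0; 0 0 0 0 0 0 0"}}

```text
time_s: 5.2
eef_pos: [0.6931, 0.0008, 0.1393]
eef_rot: [-0.0, 0.79, -0.613, 0.001]
wrist_force: [1.0, -0.0, 4.0]
opening: -0.005
```

Emit:
{"method": "move_arm", "body": {"rows": "0 0 0.3 0 0 0 0; 0 0 0.3 0 0 0 0; 0 0 0.2 0 0 0 0; 0 0 0 0 0 0 0; 0 0 0 0 0 0 0"}}

```text
time_s: 5.7
eef_pos: [0.6932, 0.0008, 0.1324]
eef_rot: [-0.0, 0.79, -0.613, 0.001]
wrist_force: [-0.9, 0.6, 6.9]
opening: 0.003
```

Emit:
{"method": "move_arm", "body": {"rows": "0 0 0.2 0 0 0 0; 0 0 0 0 0 0 0; 0 0 0 0 0 0 0"}}

```text
time_s: 6.0
eef_pos: [0.6932, 0.0008, 0.1306]
eef_rot: [-0.0, 0.79, -0.613, 0.001]
wrist_force: [-2.3, 0.9, 8.1]
opening: 0.002
```

Run:
```python
from h import *
o=ctrl.get_obs();print(o['time_s'],o['eef_pos'],o['wrist_force'])
R=np.array([[.248,-.969],[-.969,-.248]]) # world->tool rows
ax=np.array([.569,-.019]); p=np.array(o['eef_pos'])[:2]; d=p-ax; print(np.hypot(*d),np.degrees(np.arctan2(d[1],d[0])))
r=np.hypot(*d);a0=np.arctan2(d[1],d[0])
# arc positions every 2 deg
for k in range(0,60,4):
    a=a0+np.radians(k); q=ax+r*np.r_[np.cos(a),np.sin(a)]; print(k,((R@(q-p))*100).round(2))
```

```text
6.0 [0.69317897 0.00075213 0.13058593] [-2.28818974  0.92651857  8.10569677]
0.12574006294358642 9.037856020430869
0 [-0. -0.]
4 [-0.88 -0.05]
8 [-1.75 -0.04]
12 [-2.63  0.03]
16 [-3.5   0.16]
20 [-4.35  0.36]
24 [-5.19  0.61]
28 [-6.02  0.92]
32 [-6.81  1.29]
36 [-7.58  1.71]
40 [-8.32  2.18]
44 [-9.03  2.7 ]
48 [-9.69  3.28]
52 [-10.32   3.89]
56 [-10.9    4.55]
```

Force is 8.1 N with about 12 mm of travel, so the pin is clear. Now along the arc, first about 24°.

Emit:
{"method": "move_arm", "body": {"rows": "-0.44 -0.02 0 0 0 0 0; -0.44 -0.03 0 0 0 0 0; -0.44 0 0 0 0 0 0; -0.43 0.01 0 0 0 0 0; -0.44 0.03 0 0 0 0 0; -0.44 0.04 0 0 0 0 0; -0.44 0.06 0 0 0 0 0; -0.43 0.07 0 0 0 0 0; -0.43 0.1 0 0 0 0 0; -0.42 0.1 0 0 0 0 0; -0.42 0.12 0 0 0 0 0; -0.42 0.13 0 0 0 0 0; 0 0 0 0 0 0 0"}}

```text
time_s: 7.3
eef_pos: [0.6745, 0.05, 0.1308]
eef_rot: [-0.001, 0.79, -0.613, 0.001]
wrist_force: [-0.4, -0.0, 9.2]
opening: 0.002
```

Run:
```python
from h import *
o=ctrl.get_obs();print(o['time_s'],o['eef_pos'],o['wrist_force'])
ax=np.array([.569,-.019]); p=np.array(o['eef_pos'])[:2]; d=p-ax; print(np.hypot(*d),np.degrees(np.arctan2(d[1],d[0])))
c=ctrl.camera('wrist'); im=c['color'].copy(); th=np.linspace(0,2*np.pi,60)
for k,col in((18,(0,0,255)),(24,(0,255,0)),(30,(255,0,0))):
    a=np.radians(7.2+k);ce=ax+.125*np.r_[np.cos(a),np.sin(a)]
    for q in proj(c,np.c_[ce[0]+.036*np.cos(th),ce[1]+.036*np.sin(th),0*th+.07]):cv2.circle(im,tuple(int(v) for v in q.round()),1,col,-1)
cv2.imwrite('pics/w3.png',cv2.resize(im,None,fx=1.5,fy=1.5))
c=ctrl.camera('scene'); cv2.imwrite('pics/s3.png',cv2.resize(c['color'][150:280,180:320],None,fx=5,fy=4.5))
```

```text
7.3 [0.67450489 0.04998234 0.13077159] [-0.42610402 -0.0366746   9.16479123]
0.12605492379767938 33.17789209320704
```

View pics/w3.png

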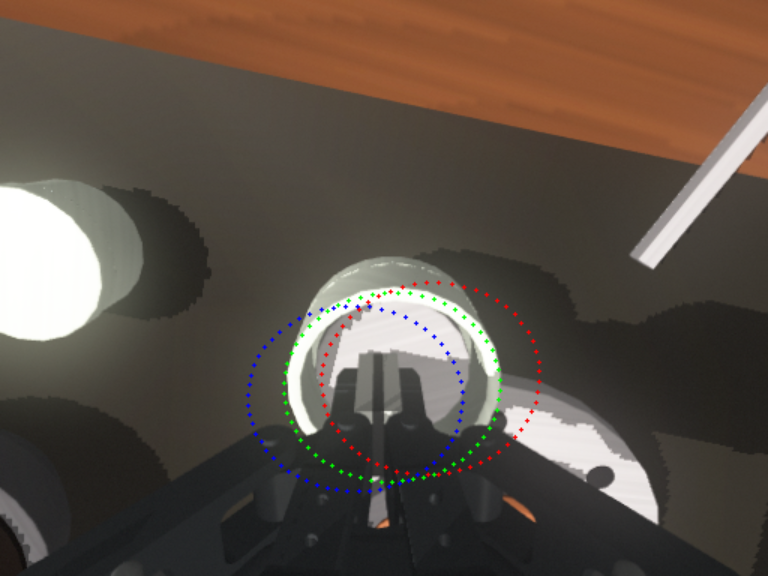

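View pics/s3.png

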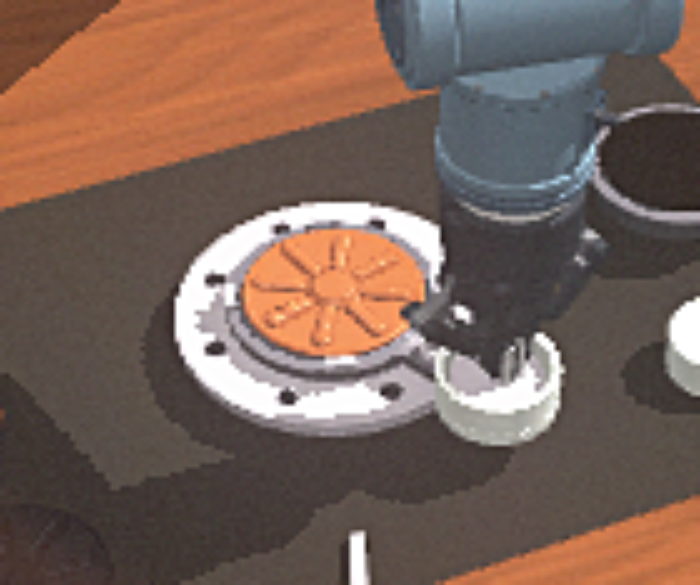

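The green circle (24°) sits on the collar and the start hole now shows, so the cap carries the table without slip. I go on to about 36° pressed, then ease off so the pin rides on the plate and the fingertips push only on the collar wall.

Emit:
{"method": "move_arm", "body": {"rows": "-0.42 0.15 0 0 0 0 0; -0.41 0.16 0 0 0 0 0; -0.4 0.18 0 0 0 0 0; -0.39 0.19 0 0 0 0 0; -0.39 0.2 0 0 0 0 0; -0.38 0.22 0 0 0 0 0; 0 0 0 0 0 0 0; 0 0 -0.35 0 0 0 0; 0 0 -0.35 0 0 0 0; 0 0 0 0 0 0 0; 0 0 0 0 0 0 0"}}

```text
time_s: 8.5
eef_pos: [0.6569, 0.07, 0.1357]
eef_rot: [0.0, 0.79, -0.613, -0.0]
wrist_force: [0.0, 1.3, 3.7]
opening: -0.003
```

```bash
cat > chk.py <<'E'
import sys
from h import *
o=ctrl.get_obs();print(o['time_s'],o['eef_pos'],o['wrist_force'])
ax=np.array([.569,-.019]); p=np.array(o['eef_pos'])[:2]; d=p-ax; print(np.hypot(*d),np.degrees(np.arctan2(d[1],d[0])))
c=ctrl.camera('wrist'); im=c['color'].copy(); th=np.linspace(0,2*np.pi,60)
for k,col in((36,(0,0,255)),(45,(0,255,0))):
    a=np.radians(7.2+k);ce=ax+.125*np.r_[np.cos(a),np.sin(a)]
    for q in proj(c,np.c_[ce[0]+.036*np.cos(th),ce[1]+.036*np.sin(th),0*th+.07]):cv2.circle(im,tuple(int(v) for v in q.round()),1,col,-1)
cv2.imwrite(f'pics/w{sys.argv[1]}.png',cv2.resize(im,None,fx=1.5,fy=1.5))
c=ctrl.camera('scene'); cv2.imwrite(f'pics/s{sys.argv[1]}.png',cv2.resize(c['color'][150:280,180:320],None,fx=5,fy=4.5))
E
python3 chk.py 4
```

```text
8.5 [0.65694485 0.07004112 0.13572583] [0.02023308 1.31140501 3.73714308]
0.12515037879958618 45.35488929207395
```

View pics/w4.png

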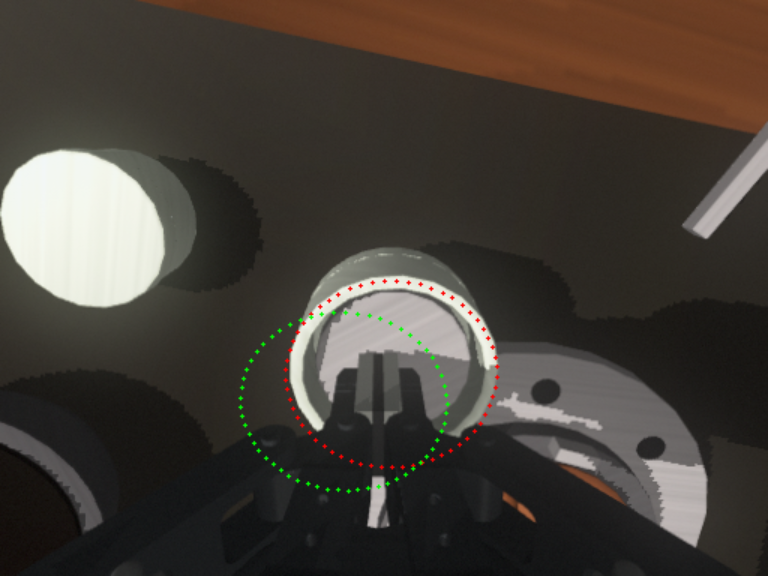

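The collar lies on the red circle (36°), short of the green one (45°). I ease off slightly more and push on slowly.

Emit:
{"method": "move_arm", "body": {"rows": "0 0 -0.1 0 0 0 0; -0.19 0.11 0 0 0 0 0; -0.19 0.12 0 0 0 0 0; -0.18 0.12 0 0 0 0 0; -0.18 0.12 0 0 0 0 0; -0.18 0.13 0 0 0 0 0; -0.18 0.13 0 0 0 0 0; -0.18 0.13 0 0 0 0 0; -0.17 0.13 0 0 0 0 0; 0 0 0 0 0 0 0"}}

```text
time_s: 9.6
eef_pos: [0.6437, 0.0818, 0.137]
eef_rot: [-0.0, 0.79, -0.613, -0.0]
wrist_force: [-0.4, -0.0, 0.7]
opening: 0.003
```

```bash
python3 chk.py 5
```

```text
9.6 [0.64373686 0.08177451 0.13695297] [-0.41898913 -0.04823783  0.68078017]
0.1254635422652899 53.43845531958902
```

View pics/w5.png

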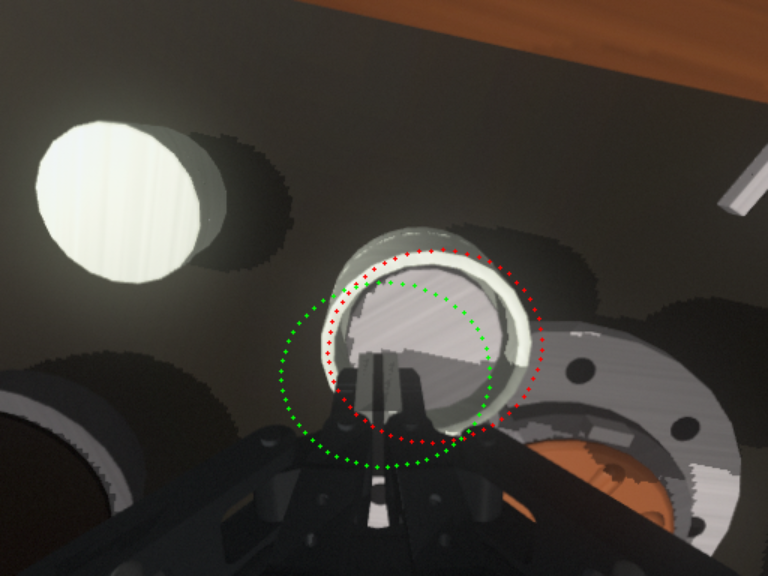

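The table is at about 37.5°. The fingertips slid ahead and are now near the wall on the left, so I continue.

Emit:
{"method": "move_arm", "body": {"rows": "-0.17 0.14 0 0 0 0 0; -0.17 0.14 0 0 0 0 0; -0.16 0.15 0 0 0 0 0; -0.16 0.15 0 0 0 0 0; -0.16 0.15 0 0 0 0 0; -0.16 0.15 0 0 0 0 0; 0 0 0 0 0 0 0"}}

```text
time_s: 10.4
eef_pos: [0.6328, 0.0891, 0.1374]
eef_rot: [-0.0, 0.79, -0.613, 0.0]
wrist_force: [-2.1, -2.0, 6.6]
opening: -0.002
```

```bash
python3 chk.py 6
```

```text
10.4 [0.63277621 0.08913097 0.13736278] [-2.06605992 -1.96322664  6.58750233]
0.12553768884269453 59.46767371474678
```

View pics/w6.png

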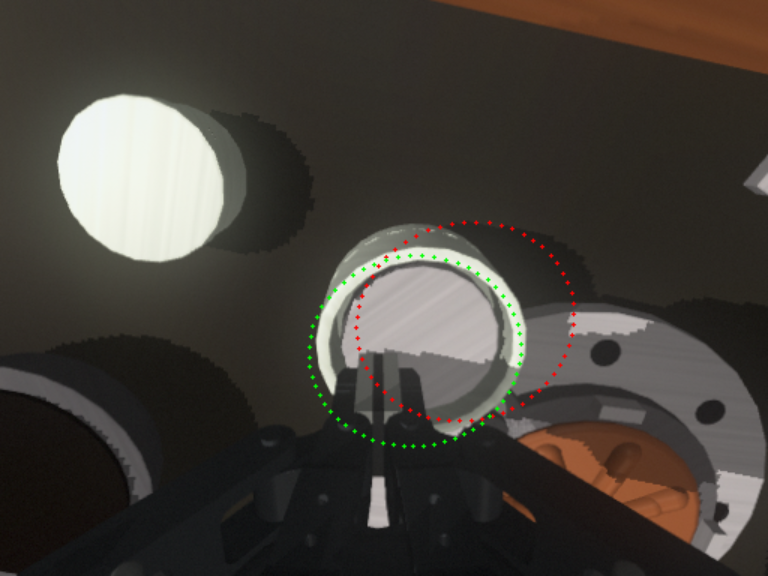

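The collar is at about 44–45° and the upward force jumped from 0.7 to 6.6 N, which suggests the plunger has sprung up against the tips. A small nudge will show whether it is locked.

Emit:
{"method": "move_arm", "body": {"rows": "-0.08 0.08 0 0 0 0 0; -0.08 0.08 0 0 0 0 0; 0 0 0 0 0 0 0"}}

```text
time_s: 10.8
eef_pos: [0.6312, 0.0901, 0.1374]
eef_rot: [-0.0, 0.79, -0.613, 0.0]
wrist_force: [-1.4, -2.6, 4.8]
opening: 0.002
```

```bash
python3 chk.py 7
```

```text
10.8 [0.6311891  0.09010722 0.13742266] [-1.3925451  -2.64168463  4.76276033]
0.12558610808927095 60.317659092489585
```

View pics/w7.png

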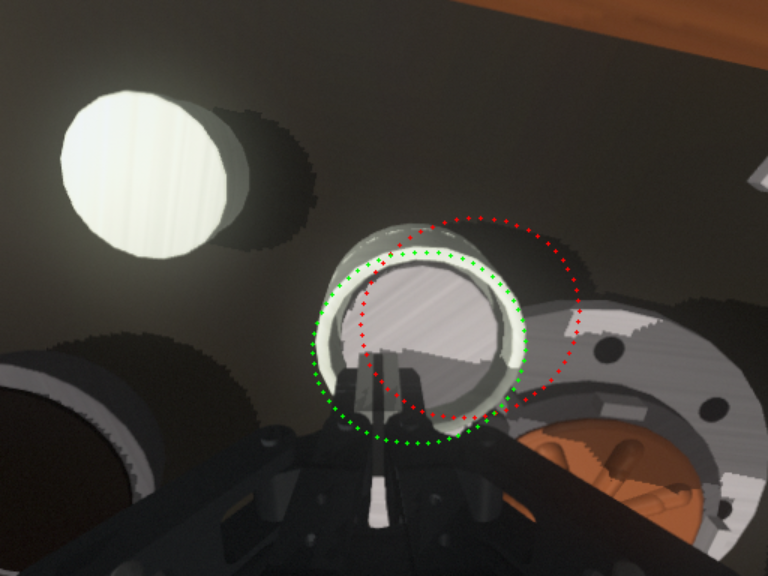

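Emit:
{"method": "move_arm", "body": {"rows": "-0.08 0.08 0 0 0 0 0; -0.08 0.08 0 0 0 0 0; 0 0 0 0 0 0 0; 0 0 0 0 0 0 0"}}

```text
time_s: 11.3
eef_pos: [0.6293, 0.0912, 0.1374]
eef_rot: [-0.0, 0.79, -0.613, 0.0]
wrist_force: [-1.3, -3.3, 5.4]
opening: 0.007
```

```bash
python3 chk.py 8
```

```text
11.3 [0.62927015 0.09121811 0.13743479] [-1.28748755 -3.29909409  5.40647531]
0.1256205565104023 61.3290052788463
```

View pics/w8.png

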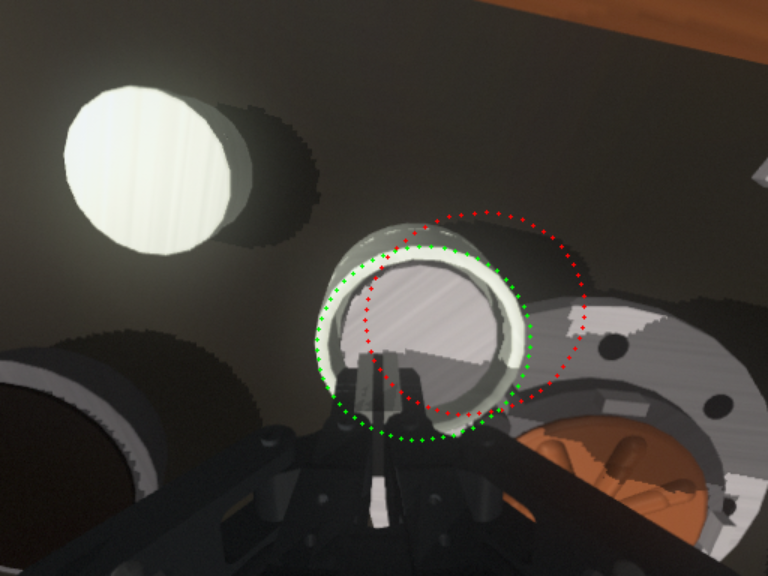

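View pics/s8.png

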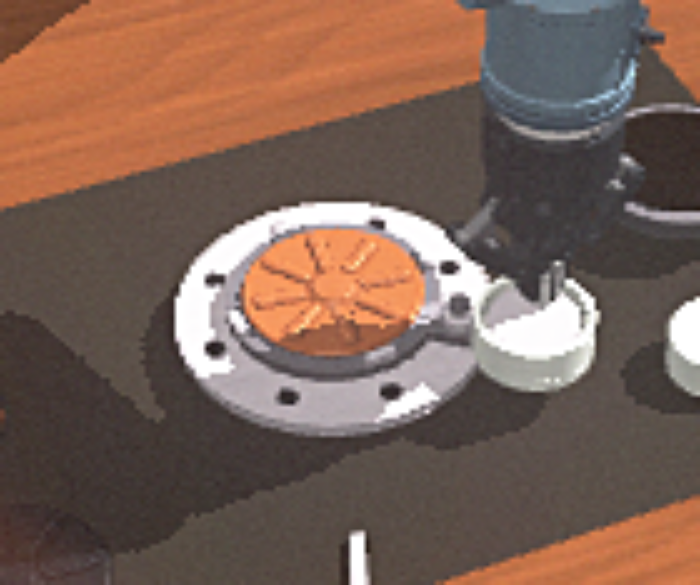

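The tips stand at 5.6 mm depth with about 5.4 N on them. A riding pin would hold the cap at 7 mm and off the tips, so the pin is in the hole. I relax sideways and lift away.

Emit:
{"method": "move_arm", "body": {"rows": "0.1 -0.1 0 0 0 0 0; 0 0 -0.3 0 0 0 0; 0 0 -0.4 0 0 0 0; 0 0 -0.5 0 0 0 0; 0 0 -1 0 0 0 0; 0 0 -2 0 0 0 0; 0 0 -2 0 0 0 0; 0 0 -3 0 0 0 0; 0 0 -3 0 0 0 0; 0 0 0 0 0 0 0; 0 0 0 0 0 0 0"}}

```text
time_s: 12.5
eef_pos: [0.6305, 0.0907, 0.2602]
eef_rot: [-0.001, 0.79, -0.613, 0.001]
wrist_force: [0.2, -0.4, 0.0]
opening: 0.002
```

```bash
python3 chk.py 9
```

```text
12.5 [0.63054725 0.09071679 0.26022462] [ 0.24877544 -0.43012336  0.0387377 ]
0.12580078519159166 60.709111101173974
```

View pics/w9.png

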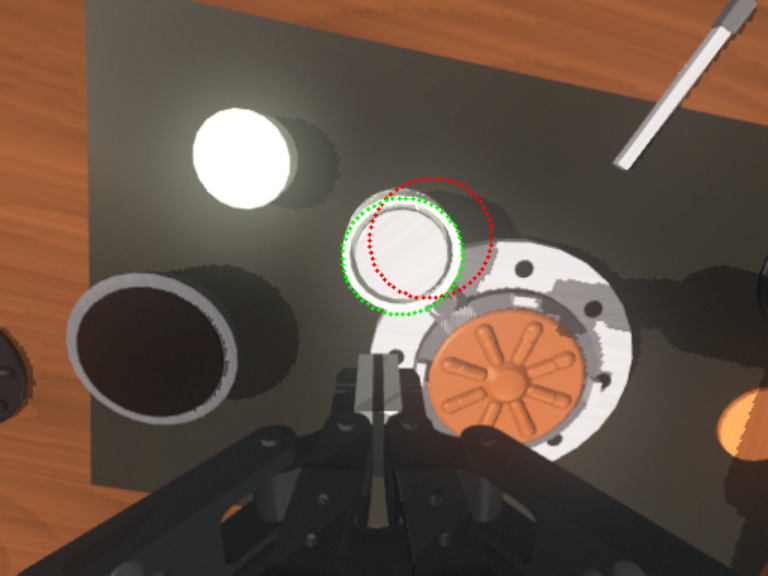

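View pics/s9.png

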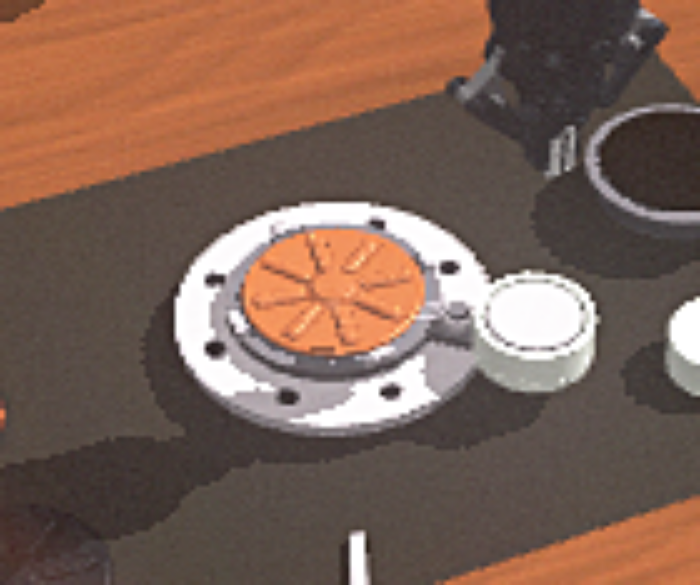

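The collar sits on the green 45° circle at (402,253). In the scene view the cap is level with the rim as at the start, and the rosette is centred. The hand is clear, so I hand in.

Run:
```python
from h import *
ax=np.array([.569,-.019])
t=ctrl.camera('top'); s=ctrl.camera('scene')
for n,c in(('top',t),('scene',s)):
  for q,z in(('plunger_top',.068),('rosette',.05)):
    for r in ctrl.trace(n,q)[:4]:
      v,u=np.nonzero(r['region']);P=atz(c,np.c_[u,v],z).mean(0);d=P[:2]-ax
      if np.hypot(*d)<.2: print(n,q,P.round(4),np.hypot(*d).round(4),np.degrees(np.arctan2(d[1],d[0]))-7.2)
print(ctrl.hand_in())
```

```text
top rosette [ 0.5681 -0.0198  0.05  ] 0.0012 -145.64159386955566
top rosette [0.5788 0.0084 0.05  ] 0.0291 63.19948596082979
scene plunger_top [0.646  0.0801 0.068 ] 0.1255 44.94668009926476
scene rosette [ 0.5717 -0.018   0.05  ] 0.0029 12.814883841642402
the job is handed in; nothing more can be done
None
```

I pressed the plunger about 12 mm with the shut fingertips and turned the table anticlockwise while holding it in. At about 36° I eased off so the pin rode on the plate, then pushed the collar on until the pin dropped into the next hole. After that I lifted the hand clear and handed the job in at about 12.6 s of the 35 s allowed.

- **Turntable:** the scene camera puts the plunger 44.9° from its start, 125.5 mm from the axis. The wrist picture also shows the collar on the predicted 45° circle.
- **Plunger:** the cap looks level with the rim, as at the start.
- **Rosette:** it reads 1 mm (top camera) and 3 mm (scene camera) off the axis, within camera calibration error.
- **Robot:** the wrist force is about 0, and the tips are about 12 cm above the cap.
- **Bystanders:** the arm passed none of them closely. I did not measure their positions again at the end.

Two readings did not agree:
- The top camera did not find the plunger in the last check.
- The top camera also gave a second "rosette" 29 mm off the axis. I took it to be a false detection, since the wrist and scene pictures show the rosette centred.

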